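Put the bowl away and bring out the whorls

ROBOT

A 6-joint arm with a two-finger parallel gripper is mounted at the origin on the work surface. World frame = base frame: x ahead of the robot, y to its left, z up, the work surface at z = 0. Lengths are in mm, angles in rad, forces in N, time in s.
With the tool pointing down it reaches from about 250 to 725 mm from the base axis. Payload 4 kg.
Tool frame: the origin (TCP) lies at the very end of the fingers, on their centre line; the grasp point (between the pads) lies 19 mm behind it; z points along the fingers, y is the direction in which the jaws open and shut (so a half turn about z gives the same grasp; the last joint's range is limited). The gripper opens to 85 mm and grips with 20 to 120 N. Pads are 22 mm wide; open, the fingers measure 114 mm over their backs; the gripper's body (76 mm by 85 mm) begins 54 mm behind the grasp point. The pads swing forward as they close: fully open they stand 13 mm farther back than shut.
Start: joints at [-1.324, 0.241, 0.005, 1.335, 0, 1.571], TCP at [122.149, -484.849, 205.106] pointing down, gripper open.
Joint ranges: [-2.72, 2.72], [-1.05, 1.87], [-1.09, 1.28], [-1.99, 2.15], [-1.42, 1.44], [-3.14, 3.14]. Speed limits (rad/s): [2.79, 2.79, 3.14, 3.14, 3.14, 3.14].

INTERFACE

Orientations are given as a unit quaternion [w, x, y, z].
In Python, from bench import bot, get_image gives the robot as it stands. The module is installed in compiled form; this text tells all that it offers.
- The arm moves only by the shell command python3 -m creep 'ROWS' [FORCE]. ROWS is text: rows parted by semicolons, each of 5 numbers parted by spaces: the closure, from 0 (fully open) to 1 (shut), then the shift along the world's x, y, z in units of 40 mm (1.0 is 40 mm), then the turn about the world's z in units of 5 degrees (1.0 is 5 degrees). In form: claw tx ty tz twist; .... A call has 1 to 10 rows; each row shifts and turns the commanded pose from where the row before left it; what a row does not reach is not made up. A row lasts 1/12 s, in which the tool goes at most 41.7 mm and 7.16 degrees, less where a joint would pass 70% of its speed; a pose out of reach is approached as far as the arm can. A call is refused whole if a number of a shift passes 1 or a number of a turn 1, either way. A call with a gripper value outside its range is refused whole. The fingers move at their own pace and stop on an object; FORCE is the grip in N (left out, the last holds). Time passes only in rows, so rows that do not move let the fingers close. It gives the time, the measured TCP pose, the force and the opening at its end, in the units of the state.
- bot.observe(): the state, without advancing time (a new reading comes with each control period).
- get_image(name): name is "scene" or "top" or "wrist"; returns a dict with "frame" (420x560x3 uint8, blue, green, red), "camera_matrix" (3x3 intrinsics, pixels), "k1" (the pictures are not rectified: a ray, as slopes to the right and down, at radius r is drawn at 1 + k1 r^2 times it, then the intrinsics apply), "extrinsics" (4x4, takes a point from world to camera coordinates); the wrist camera has in their place "hand_eye" (4x4, takes a point from camera to tool coordinates, whose origin is the TCP and whose axes are the flange's). Camera axes: x right, y down, z forward; pixel columns grow to the right and rows downward; lengths in mm; the calibration is good to about 2 mm. A picture is of the moment at which its call begins: read the wrist's pose just before it. There is no depth.
- bot.job_done(): hands the job in, once; it reports no verdict.
The state is a dict: "t": time; "joint_positions": joint angles; "qvel": joint speeds; "effort": joint torques, N m; "eef_pos": TCP position; "ee_rot": TCP orientation; "ft_force": force on the tool from outside, world axes, zero at the start; "torque": the same for the moment, N m; "finger_gap": finger opening in mm.
Only numpy, scipy, OpenCV 4.12 (cv2) and the standard library are available. Lean on these libraries where they do the work, as an engineer would, in place of code of your own. Each camera call takes 0.05 s, during which the arm holds its last target. There are 200 camera calls.

TASK

The clay bowl has been recorded: gently push its drawer fully shut with the fingertips. Then bring out the next pieces: reach in behind the front panel of the drawer with the spindle whorls and gently push it outwards, all the way open to its stop. Do not grip anything or touch the pieces, leave the drawer with the stone as it is and everything else where it stands.

Things in the scene. Friction and masses are not known exactly. Their poses are not given: they have to be found in the camera images.
- cabinet: fixed low grey cabinet with three drawers side by side, 355 mm wide, 250 mm deep, top 92 mm above the table; origin on the table under the middle of its front plane; its x points from the front into the cabinet, so the drawers open towards its -x, its y along the front. The three drawers stand 115 mm apart, in any order from left to right. A cardboard box 70 x 110 x 30 mm is fixed on the top, from 165 to 235 mm behind the front plane
- bowl_drawer (a joint): slide of the drawer that holds a little round clay bowl, 58 mm wide and 38 mm high: 0 is fully shut (panel against the cabinet), 0.175 m is fully open at its stop; starts part open, 0.11 to 0.155; stays where it is left, friction about 1.5 N and some damping (6 N per m/s)
- bowl_face: white outer face of the front panel of the drawer that holds a little round clay bowl, 58 mm wide and 38 mm high; 107 mm wide, 62 mm high (19 to 81 mm above the table), 7 mm thick; origin at the centre of its outer surface, 50 mm above the table; its x points into the cabinet, moves with the drawer. There is no handle
- bowl_lip: wooden inner side of the same front panel, 98 mm wide, 7 mm thick, top 79 mm above the table; origin at the centre of its inner surface, 14 mm behind the outer face and 50 mm above the table, x into the cabinet. Behind it the drawer (88 mm wide inside, floor 24 mm above the table, side walls up to 58 mm) is empty for 50 mm before a grey pad, 32 mm above the table at its top
- whorl_drawer (a joint): slide of the drawer that holds four small clay spindle whorls (discs, 26 to 30 mm wide, 14 mm high): 0 is fully shut (panel against the cabinet), 0.175 m is fully open at its stop; starts part open, 0.11 to 0.155; stays where it is left, friction about 1.5 N and some damping (6 N per m/s)
- whorl_face: white outer face of the front panel of the drawer that holds four small clay spindle whorls (discs, 26 to 30 mm wide, 14 mm high); 107 mm wide, 62 mm high (19 to 81 mm above the table), 7 mm thick; origin at the centre of its outer surface, 50 mm above the table; its x points into the cabinet, moves with the drawer. There is no handle
- whorl_lip: wooden inner side of the same front panel, 98 mm wide, 7 mm thick, top 79 mm above the table; origin at the centre of its inner surface, 14 mm behind the outer face and 50 mm above the table, x into the cabinet. Behind it the drawer (88 mm wide inside, floor 24 mm above the table, side walls up to 58 mm) is empty for 50 mm before a grey pad, 32 mm above the table at its top
- stone_drawer (a joint): slide of the drawer that holds one oblong grey polishing stone, 78 x 26 mm: 0 is fully shut (panel against the cabinet), 0.175 m is fully open at its stop; starts part open, 0.11 to 0.155; stays where it is left, friction about 1.5 N and some damping (6 N per m/s)
- stone_face: white outer face of the front panel of the drawer that holds one oblong grey polishing stone, 78 x 26 mm; 107 mm wide, 62 mm high (19 to 81 mm above the table), 7 mm thick; origin at the centre of its outer surface, 50 mm above the table; its x points into the cabinet, moves with the drawer. There is no handle
- stone_lip: wooden inner side of the same front panel, 98 mm wide, 7 mm thick, top 79 mm above the table; origin at the centre of its inner surface, 14 mm behind the outer face and 50 mm above the table, x into the cabinet. Behind it the drawer (88 mm wide inside, floor 24 mm above the table, side walls up to 58 mm) is empty for 50 mm before a grey pad, 32 mm above the table at its top
- bowl: the little round clay bowl in its drawer, 58 mm wide, top 70 mm above the table; origin under its centre, 82 mm behind the lip; fixed on the pad, moves with the drawer; not to be touched
- whorls: the four clay spindle whorls in their drawer, tops 46 mm above the table, within 33 mm of the origin, which lies under the middle of the group, 82 mm behind the lip; fixed on the pad, moves with the drawer; not to be touched
- stone: the oblong stone in its drawer, top 58 mm above the table; origin under its centre, 78 mm behind the lip; fixed on the pad, moves with the drawer; not to be touched
- jar: loose clay jar, 80 mm wide, 78 mm high, standing to one side of the drawers; origin under its centre; not to be disturbed
- pot: loose clay pot, 72 mm wide, 58 mm high, standing on the table; origin under its centre; not to be disturbed
- sample: loose small lidded sample jar, 40 mm wide, 55 mm high; origin under its centre; not to be disturbed
- brush: loose hand brush lying on the table in front of the drawers; not to be disturbed
- block: loose wooden block, 50 x 50 x 20 mm, on the table; origin under its centre; not to be disturbed
- scalebar: loose black and white photo scale bar, 72 x 20 x 6 mm, lying on the table in front of the drawers; not to be disturbed

How it is judged:
By the outcome, as a careful person would: the job done as asked, in the order asked, and still so for the second after the job is handed in, with the robot touching nothing.
It also fails if it takes over 45 s, if anything falls off the work surface, if the arm or the gripper's body presses on something with over 40 N, if the wrist force passes 120 N, or if a joint passes its speed limit or range.

## Working session

There is one attempt and no reset: what is moved stays moved. The work goes in short steps, Python scripts to look and compute and a shell command to move; the robot and the scene stay as the last step left them, time stands still between calls to the robot, and variables do not carry over. Pictures are saved under pics/ and viewed, about 8 in all and at most 12, crops included, and the job is handed in when it is done.

```bash
mkdir -p pics
cat > h.py <<'E'
import numpy as np, cv2
from bench import bot, get_image
from scipy.spatial.transform import Rotation as R
def snap(name,fn):
    s=bot.observe(); d=get_image(name); cv2.imwrite('pics/'+fn,d['frame']); 
    E=d.get('extrinsics')
    if E is None:
        q=s['ee_rot']; T=np.eye(4); T[:3,:3]=R.from_quat([q[1],q[2],q[3],q[0]]).as_matrix(); T[:3,3]=s['eef_pos']
        E=np.linalg.inv(T@np.array(d['hand_eye']))
    np.savez('pics/'+fn[:-4]+'.npz',K=d['camera_matrix'],k1=d['k1'],E=E)
def pt(fn,uv,z):
    d=np.load('pics/'+fn[:-4]+'.npz'); K,k1,E=d['K'],float(d['k1']),d['E']
    p=cv2.undistortPoints(np.array(uv,float).reshape(-1,1,2),K,np.array([k1,0,0,0]))[:,0]
    o=-E[:3,:3].T@E[:3,3]; D=np.c_[p,np.ones(len(p))]@E[:3,:3]
    return o+D*((z-o[2])/D[:,2])[:,None]
def proj(fn,P):
    d=np.load('pics/'+fn[:-4]+'.npz')
    return cv2.projectPoints(np.array(P,float).reshape(-1,1,3),d['E'][:3,:3],d['E'][:3,3],d['K'],np.array([float(d['k1']),0,0,0]))[0][:,0]
E
python3 - <<'E'
from h import *
snap('top','top1.png'); snap('scene','scene1.png'); s=bot.observe(); print(s)
E
```

```text
{'t': 0.1, 'joint_positions': array([-1.32400213e+00,  2.41346652e-01,  3.80767122e-03,  1.33521425e+00,
       -1.82840555e-05,  1.57077272e+00]), 'qvel': array([-0.00203317, -0.0007857 ,  0.0028619 , -0.00175477,  0.00139511,
       -0.00090973]), 'effort': array([-3.07794630e-05, -3.73136330e+01,  2.53010738e+01,  1.08294949e-02,
       -1.46944728e-05, -1.75728808e-06]), 'eef_pos': array([ 121.98413571, -484.22342348,  204.27797512]), 'ee_rot': array([-9.69889370e-04,  9.92394305e-01,  1.23095842e-01, -1.29493150e-04]), 'ft_force': array([ 0.17962101,  0.68961616, -0.27185775]), 'torque': array([ 0.06693423,  0.00316505, -0.00388173]), 'finger_gap': 85.55045452610284}
```

View pics/top1.png

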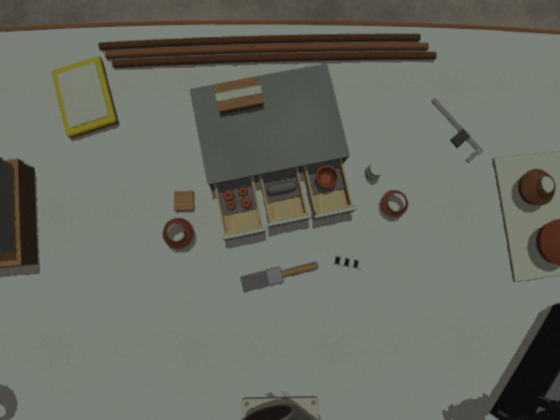

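View pics/scene1.png

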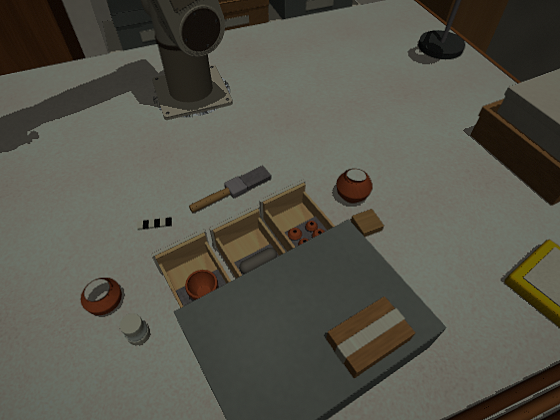

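The top view shows the whorl drawer on the left (about px 240,200), the stone in the middle (283,195) and the bowl on the right (328,190). The brush lies at (280,277) and the scale bar at (347,262), both in front. Next I'll look at an enlarged crop to pick out edges.

Run:
```python
from h import *
f=cv2.imread('pics/top1.png')[150:300,165:420]
f=cv2.convertScaleAbs(f,alpha=1.8)
cv2.imwrite('pics/c1.png',cv2.resize(f,None,fx=3.137,fy=3.137,interpolation=cv2.INTER_CUBIC)[:600,:800])
print(pt('top1.png',[[192,92],[328,67],[346,158],[211,181]],92))
```

```text
[[ 855.43103877  210.84633928   92.        ]
 [ 922.66889233 -132.60573854   92.        ]
 [ 683.76988816 -169.13941511   92.        ]
 [ 628.01317565  160.24440972   92.        ]]
```

View pics/c1.png

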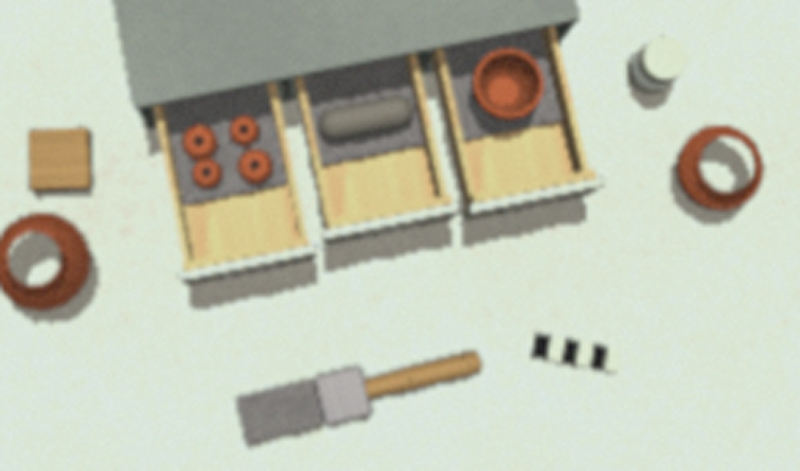

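The crop shows each panel's top outer edge: whorl (185,278) to (316,258), stone (325,238) to (455,210) and bowl (465,215) to (603,186). The cabinet's front top corners are at (140,105) and (578,18).

Run:
```python
from h import *
c=lambda a:np.array(a,float)/3.137+[165,150]
F=pt('top1.png',c([[140,105],[578,18]]),92)[:,:2]; print(F,np.linalg.norm(F[0]-F[1]))
yv=(F[0]-F[1])/np.linalg.norm(F[0]-F[1])
for k,a in dict(whorl=[[185,278],[316,258]],stone=[[325,238],[455,210]],bowl=[[465,215],[603,186]]).items():
    p=pt('top1.png',c(a),81)[:,:2]; d=p[0]-p[1]; print(k,p.round(),np.linalg.norm(d).round(),'yaw',np.degrees(np.arctan2(-d[0],d[1])).round(1),'centre',p.mean(0).round(1))
print('yaw',np.degrees(np.arctan2(-yv[0],yv[1])),'mid',F.mean(0))
# loose
for k,a,z in [('brush',[[240,400],[480,360],[250,445]],10),('scale',[[535,345],[612,365]],6),('pot?',[[720,168]],65),('pot2',[[40,262]],60),('sample',[[660,60]],55)]: print(k,pt('top1.png',c(a),z)[:,:2].round())
```

```text
[[ 621.96913631  163.48901453]
 [ 689.48417693 -177.42943765]] 347.53945351602954
whorl [[490. 129.]
 [504.  29.]] 101.0 yaw 8.2 centre [496.8  79.2]
stone [[519.  22.]
 [540. -78.]] 103.0 yaw 11.7 centre [529.8 -28.2]
bowl [[ 536.  -86.]
 [ 558. -195.]] 111.0 yaw 11.4 centre [ 547.2 -140.3]
yaw 11.201838660958577 mid [655.72665662  -6.97021156]
brush [[ 395.   91.]
 [ 425. -104.]
 [ 359.   83.]]
scale [[ 437. -151.]
 [ 420. -214.]]
pot? [[ 574. -293.]]
pot2 [[504. 245.]]
sample [[ 664. -251.]]
```

```bash
python3 -m creep '1 .75 .65 0 0;1 .75 .65 0 0;1 .75 .65 0 0;1 .75 .65 0 0;1 .75 .65 0 0;1 .75 .65 0 0;1 .75 .65 0 0;1 .75 .65 0 0;1 .75 .65 0 0;1 .75 .65 0 0' 20
```

```text
t: 0.93
eef_pos: [423.0, -223.1, 204.8]
ee_rot: [-0.0, 0.992, 0.123, -0.0]
ft_force: [0.7, -0.7, -0.2]
finger_gap: -0.1
```

```bash
python3 -m creep '1 .75 .65 0 -.3;1 .75 .65 0 -.3;1 .5 .4 0 0;1 0 0 0 0;1 0 0 0 0;1 0 0 0 0;1 0 0 0 0'
python3 - <<'E'
from h import *
snap('wrist','w1.png')
E
```

```text
t: 1.52
eef_pos: [501.1, -157.5, 204.9]
ee_rot: [-0.0, 0.995, 0.096, -0.001]
ft_force: [0.3, -0.2, 0.2]
finger_gap: -0.0
```

View pics/w1.png

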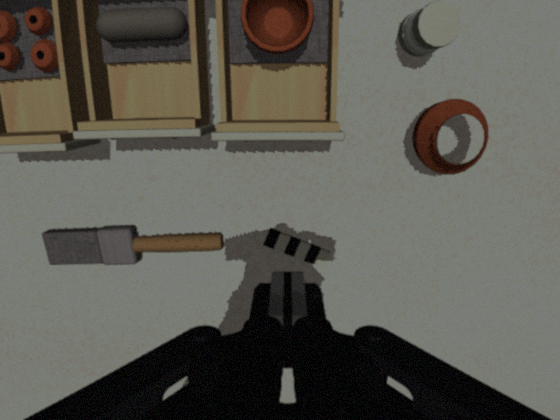

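The wrist view shows the panels almost level in the image. The bowl panel's outer top edge runs from (212,138) to (344,137). The whorl panel's right end is at (74,147), and the stone panel runs from (75,135) to (213,133).

Run:
```python
from h import *
p=pt('w1.png',[[212,134],[344,132],[75,131],[213,127],[0,147],[74,144]],81)[:,:2]; print(p.round(1))
d=p[0]-p[1]; print(np.degrees(np.arctan2(-d[0],d[1])),np.linalg.norm(d),(p[0]+p[1])/2)
d=p[2]-p[3]; print(np.degrees(np.arctan2(-d[0],d[1])),np.linalg.norm(d))
# inner lip edges z=79 bowl, whorl
print(pt('w1.png',[[212,122],[340,121],[75,138]],79).round(1))
print('scale',pt('w1.png',[[265,235],[320,263],[222,240]],6).round(0))
```

```text
[[ 544.1  -88.4]
 [ 565.5 -191.3]
 [ 526.7   23.8]
 [ 549.6  -88.5]
 [ 502.2   92.1]
 [ 515.9   24.3]]
11.80036668186675 105.02852994400682 [ 554.79978677 -139.84571156]
11.525293547386658 114.63232479158584
[[ 553.2  -86.8   79. ]
 [ 573.2 -186.5   79. ]
 [ 520.6   24.8   79. ]]
scale [[ 439. -145.    6.]
 [ 418. -211.    6.]
 [ 425. -100.    6.]]
```

```bash
python3 -m creep '1 0 0 -.95 0;1 0 0 -.95 0;1 0 0 -.95 0;1 0 0 -.95 0;1 0 0 0 0;1 0 0 0 0;1 .2 .04 0 0;1 .2 .04 0 0;1 .2 .04 0 0;1 .1 .02 0 0'; sleep 0;  python3 -m creep '1 .1 .02 0 0;1 .1 .02 0 0;1 .1 .02 0 0;1 .1 .02 0 0;1 .1 .02 0 0;1 .1 .02 0 0;1 .1 .02 0 0;1 .1 .02 0 0'
```

```text
t: 2.4
eef_pos: [533.7, -151.5, 55.5]
ee_rot: [0.001, 0.995, 0.097, 0.003]
ft_force: [1.0, 0.2, 1.1]
finger_gap: -0.0
t: 3.07
eef_pos: [562.5, -144.8, 53.3]
ee_rot: [-0.0, 0.995, 0.097, 0.0]
ft_force: [-0.9, -0.3, 3.1]
finger_gap: 0.1
```

```bash
python3 -m creep '1 .15 .03 0 0;1 .15 .03 0 0;1 .15 .03 0 0;1 .15 .03 0 0;1 .15 .03 0 0;1 .15 .03 0 0;1 .15 .03 0 0;1 .15 .03 0 0;1 .1 .02 0 0;1 .05 .01 0 0'
python3 - <<'E'
from h import *
snap('wrist','w2.png')
E
```

```text
t: 3.9
eef_pos: [617.2, -133.9, 53.2]
ee_rot: [0.0, 0.995, 0.097, 0.0]
ft_force: [-1.6, -0.8, 3.2]
finger_gap: -0.5
```

View pics/w2.png

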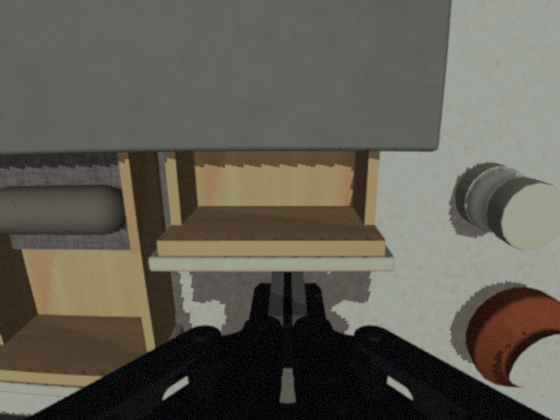

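The fingertips are against the bowl panel's centre (px 288,270). The lip's upper edge is at row 240 and the cabinet's front edge at row 151, so the drawer still has some way to go.

Run:
```python
from h import *
a=np.array([.98,.2])
for uv,z in [([[440,151]],92),([[288,150]],92),([[288,240]],79),([[288,270]],81)]:
    p=pt('w2.png',uv,z)[0]; print(p.round(1),(p[:2]@a).round(1))
```

```text
[ 689.2 -176.7   92. ] 640.1
[ 678.5 -122.5   92. ] 640.5
[ 639.9 -130.1   79. ] 601.1
[ 627.1 -132.6   81. ] 588.0
```

```bash
python3 -m creep '1 .15 .03 0 0;1 .15 .03 0 0;1 .15 .03 0 0;1 .15 .03 0 0;1 .1 .02 0 0;1 .05 .01 0 0;1 .05 .01 0 0;1 .05 .01 0 0;1 .05 .01 0 0;1 0 0 0 0'
```

```text
t: 4.78
eef_pos: [652.6, -126.8, 53.1]
ee_rot: [0.0, 0.995, 0.097, 0.0]
ft_force: [-1.2, -1.1, 2.2]
finger_gap: 0.1
```

```bash
python3 -m creep '1 .05 .01 0 0;1 0 0 0 0'
```

```text
t: 4.95
eef_pos: [654.4, -126.4, 53.1]
ee_rot: [-0.0, 0.995, 0.097, 0.0]
ft_force: [-0.8, -0.2, 1.4]
finger_gap: 0.2
```

```bash
python3 -m creep '1 .05 .01 0 0;1 0 0 0 0'; python3 -m creep '1 .05 .01 0 0;1 0 0 0 0'
```

```text
t: 5.12
eef_pos: [655.4, -126.2, 53.0]
ee_rot: [0.0, 0.995, 0.097, -0.001]
ft_force: [-3.6, -0.5, 4.4]
finger_gap: -0.1
t: 5.28
eef_pos: [655.5, -126.2, 52.9]
ee_rot: [0.0, 0.995, 0.097, -0.003]
ft_force: [-7.8, -1.3, 6.9]
finger_gap: 0.1
```

The TCP has stopped advancing and the force is rising, so the drawer is at its shut stop. I'll back off and go up, then look.

```bash
python3 -m creep '1 -.2 -.04 0 0;1 -.6 -.12 0 0;1 -.6 -.12 0 0;1 0 0 0 0;1 0 0 .9 0;1 0 0 .9 0;1 0 0 .9 0;1 0 0 .9 0;1 -.9 0.3 0 0;1 -.6 .8 0 0'; python3 -m creep '1 -.6 .8 0 0;1 -.6 .8 0 0;1 0 .8 0 0;1 0 0 0 0;1 0 0 0 0;1 0 0 0 0'
python3 - <<'E'
from h import *
snap('wrist','w3.png')
E
```

```text
t: 6.12
eef_pos: [546.1, -95.7, 200.8]
ee_rot: [0.002, 0.995, 0.095, 0.005]
ft_force: [-0.3, 1.3, -1.7]
finger_gap: 0.1
t: 6.62
eef_pos: [495.0, 3.3, 197.2]
ee_rot: [0.0, 0.995, 0.097, 0.001]
ft_force: [1.0, 0.3, 1.4]
finger_gap: 0.0
```

View pics/w3.png

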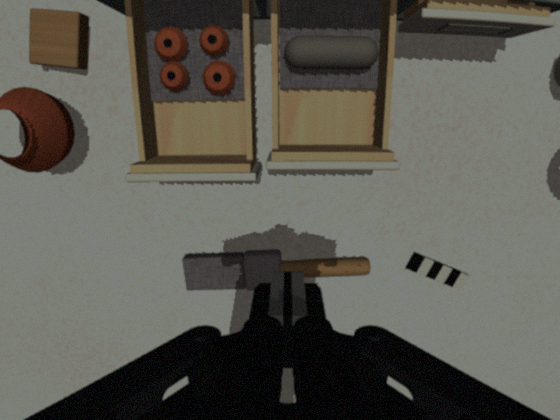

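The bowl drawer's panel at (475,15) now sits at the cabinet, and the stone drawer hasn't moved. The whorl lip's inner top edge runs from (136,165) to (254,162), with whorls at (173,76) and (218,77).

Run:
```python
from h import *
print(bot.observe()['eef_pos'])
a=np.array([.98,.2]); b=np.array([-.2,.98])
for n,uv,z in [('lipL',[136,165],79),('lipR',[254,162],79),('faceL',[129,178],81),('faceR',[257,176],81),('w1',[173,90],46),('w2',[218,94],46),('padedge',[200,100],32)]:
    p=pt('w3.png',[uv],z)[0]; print(n,p.round(1),(p[:2]@a).round(1),(p[:2]@b).round(1))
```

```text
[494.99807114   2.75241106 197.0570132 ]
lipL [503.1 129.2  79. ] 518.8 26.0
lipR [523.2  35.4  79. ] 519.9 -70.0
faceL [491.8 133.4  81. ] 508.6 32.3
faceR [513.  31.  81.] 508.9 -72.2
w1 [565.5 115.6  46. ] 577.3 0.2
w2 [569.1  77.2  46. ] 573.1 -38.2
padedge [561.   94.9  32. ] 568.7 -19.2
```

```bash
python3 -m creep '1 .35 .72 0 0;1 .35 .72 0 0;1 .35 .72 0 0;1 0 0 -.7 0;1 0 0 -.7 0;1 0 0 0 0;1 0 0 0 0;1 0 0 0 0'
python3 - <<'E'
from h import *
snap('wrist','w4.png')
E
```

```text
t: 7.33
eef_pos: [537.1, 88.6, 142.0]
ee_rot: [-0.0, 0.995, 0.096, 0.0]
ft_force: [0.8, 0.5, 0.1]
finger_gap: 0.1
```

View pics/w4.png

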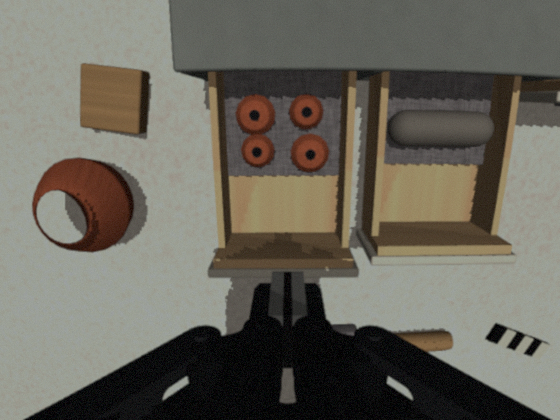

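The tip is at (288,272) and, at height 142, appears over the panel only because of parallax. The lip band is at rows 258–264. I'll check that numerically.

Run:
```python
from h import *
a=np.array([.98,.2]); b=np.array([-.2,.98])
for n,uv,z in [('lip inner',[285,258],79),('white inner',[285,265],81),('face',[285,272],81),('pad',[283,177],32),('floor/lip',[285,233],24),('whorl',[310,171],46),('cab',[290,72],92)]:
    p=pt('w4.png',[uv],z)[0]; print(n,p.round(1),(p[:2]@a).round(1),(p[:2]@b).round(1))
print(bot.observe()['eef_pos'][:2]@a, proj('w4.png',[[537,88.6,142],[537,88.6,79],[537,88.6,50]]))
```

```text
lip inner [512.6  85.1  79. ] 519.4 -19.1
white inner [508.3  84.3  81. ] 515.0 -19.1
face [503.   83.2  81. ] 509.6 -19.0
pad [559.4  96.   32. ] 567.4 -17.9
floor/lip [511.2  85.1  24. ] 518.0 -18.8
whorl [570.4  77.6  46. ] 574.5 -38.1
cab [631.8 105.   92. ] 640.1 -23.4
544.6537544277411 [[286.57830548 263.92319063]
 [286.71609713 224.61766462]
 [286.75942116 212.31674298]]
```

```bash
python3 -m creep '1 0 0 -.6 0;1 0 0 -.6 0;1 0 0 -.6 0;1 0 0 -.5 0;1 0 0 0 0;1 0 0 0 0;1 -.1 -.02 0 0;1 -.1 -.02 0 0;1 -.1 -.02 0 0;1 -.1 -.02 0 0'; python3 -m creep '1 -.15 -.03 0 0;1 -.15 -.03 0 0;1 -.15 -.03 0 0;1 -.15 -.03 0 0;1 -.15 -.03 0 0;1 -.15 -.03 0 0;1 -.1 -.02 0 0;1 -.05 -.01 0 0;1 0 0 0 0'
```

```text
t: 8.22
eef_pos: [521.1, 86.5, 50.6]
ee_rot: [-0.0, 0.995, 0.097, 0.002]
ft_force: [0.8, 0.1, 0.7]
finger_gap: 0.1
t: 8.97
eef_pos: [478.0, 77.9, 50.2]
ee_rot: [-0.0, 0.995, 0.097, 0.001]
ft_force: [0.4, -0.5, 6.0]
finger_gap: -0.1
```

```bash
python3 -m creep '1 -.05 -.01 0 0;1 -.05 -.01 0 0;1 -.05 -.01 0 0;1 0 0 0 0'; python3 -m creep '1 -.05 -.01 0 0;1 0 0 0 0';  python3 -m creep '1 -.05 -.01 0 0;1 0 0 0 0'
```

```text
t: 9.3
eef_pos: [472.2, 76.7, 50.1]
ee_rot: [-0.0, 0.995, 0.097, 0.001]
ft_force: [1.6, 0.8, 6.2]
finger_gap: -0.2
t: 9.47
eef_pos: [471.0, 76.5, 50.1]
ee_rot: [-0.0, 0.995, 0.097, 0.002]
ft_force: [3.2, 0.3, 4.4]
finger_gap: -0.2
t: 9.63
eef_pos: [470.9, 76.5, 50.3]
ee_rot: [-0.0, 0.995, 0.097, 0.003]
ft_force: [6.6, 1.7, 3.1]
finger_gap: -0.4
```

The drawer is at its stop: the TCP has stalled and the force is rising, at the place I expected. I'll move off the lip, lift out and check.

```bash
python3 -m creep '1 .1 .02 0 0;1 .15 .03 0 0;1 .1 .02 0 0;1 0 0 0 0;1 0 0 .8 0;1 0 0 .9 0;1 0 0 .9 0;1 0 0 .9 0;1 0 -.5 0.2 0;1 -.5 -.8 0 0'; python3 -m creep '1 -.5 -.8 0 0;1 -.5 -.8 0 0;1 -.5 -.8 0 0;1 -.4 -.4 0 0;1 0 0 0 0;1 0 0 0 0;1 0 0 0 0'
python3 - <<'E'
from h import *
snap('wrist','w5.png'); snap('top','top2.png')
f=cv2.imread('pics/top2.png')[130:300,150:420]
f=cv2.resize(cv2.convertScaleAbs(f,alpha=1.8),None,fx=2.9,fy=2.9); cv2.imwrite('pics/c2.png',f)
E
```

```text
t: 10.47
eef_pos: [466.7, 28.0, 200.2]
ee_rot: [-0.0, 0.995, 0.099, 0.004]
ft_force: [0.9, -1.3, -0.2]
finger_gap: 0.1
t: 11.05
eef_pos: [386.1, -85.1, 196.9]
ee_rot: [-0.0, 0.995, 0.097, -0.0]
ft_force: [1.6, 0.1, -0.1]
finger_gap: -0.0
```

View pics/w5.png

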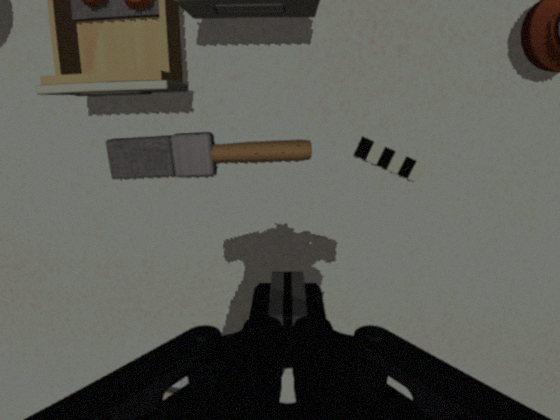

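View pics/c2.png

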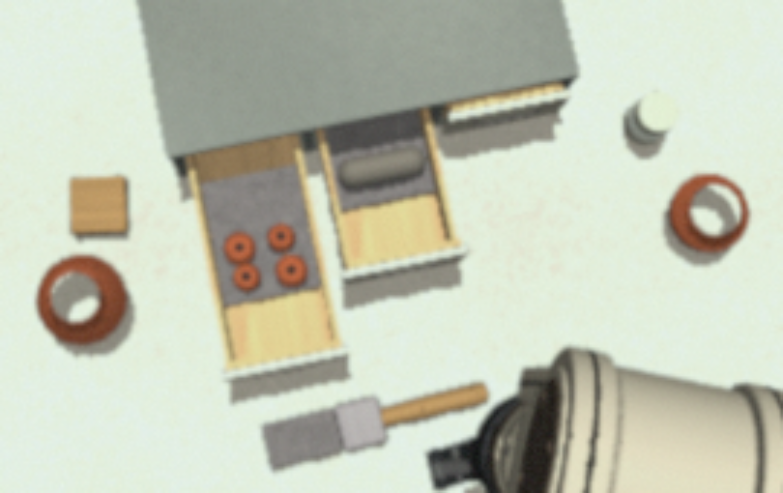

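The whorl drawer is far out and the bowl panel is against the cabinet. The stone drawer, brush, scale bar, pots, block and sample jar are all where they were. I'll work out the slide positions numerically.

Run:
```python
from h import *
a=np.array([.98,.2])
c=lambda u:np.array(u,float)/2.9+[150,130]
for n,uv,z in [('cab L',[174,159],92),('cab R',[577,77],92),('bowl face',[450,118],81),('bowl face',[568,96],81),('whorl face',[228,373],81),('whorl face',[345,351],81),('stone face',[342,274],81),('stone',[465,250],81)]:
    p=pt('top2.png',[c(uv)],z)[0]; print(n,p.round(),(p[:2]@a).round(1))
for n,uv,z in [('whorl face w5',[[42,93],[186,89]],81),('stone face w5',[[200,12],[315,12]],81)]:
    print(n,(pt('w5.png',uv,z)[:,:2]@a).round(1))
```

```text
cab L [619. 163.  92.] 638.8
cab R [ 687. -177.   92.] 638.4
bowl face [655. -69.  81.] 627.8
bowl face [ 674. -171.   81.] 626.0
whorl face [442. 118.  81.] 456.6
whorl face [459.  22.  81.] 454.2
stone face [523.  24.  81.] 517.0
stone [542. -79.  81.] 515.3
whorl face w5 [453.6 451.8]
stone face w5 [505.4 504. ]
```

```bash
python3 -c "
from bench import bot
print(bot.job_done())"
```

```text
the job is handed in; nothing more can be done
None
```

The job is done and handed in at about 11 s of robot time. With the closed fingertips I pushed the bowl drawer shut. Then I reached in behind the whorl drawer's panel and pushed it out to its stop. In both cases the arm stalled at the stop with about 7–8 N of sideways force, and I gripped nothing.

**Last checks, from the cameras:**
- **Bowl drawer:** its outer face is about 12 mm in front of the cabinet edge. The panel is 14 mm thick, so it is shut within measuring error.
- **Whorl drawer:** it is about 174 mm open by the wrist camera, against 175 mm at the stop. The top camera reads it about 2–3 mm less open.
- **Stone drawer:** I saw no movement. The top view gives 516 mm against 514 mm at the start, which is within reading error. The wrist view reads about 505 mm, where the panel is at the edge of the picture, so the two cameras disagree there by about 11 mm.
- **Loose items:** by eye in the final pictures, the jar, pot, sample jar, brush, block and scale bar all stand where they did.

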